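# Set a roller up in the sprung roller stand

## Task

Set the longer of the two clipped rollers up in the sprung roller stand for cleaning. First pull the stand's black knob right out to its stop so that the catch drops and holds the spindle back; then unclip the long roller and lay it in the two vee rests between the cups, and press the catch's thumb pad so that the spindle springs in and holds the roller by both shaft ends. Leave the short roller in its clips.

Things in the scene. Friction and masses are not known exactly. Their poses are not given: they have to be found in the camera images.
- roller_stand: Fixed stand, wooden board 316 x 80 x 12 mm. Along y, from +y to -y: head block with brass cup, two vee rests, sliding brass cup on a steel spindle, tailstock block (70 x 46 mm, top at 63 mm) with the catch lever on it, black pull knob beyond the board's end. One axis, 50 mm above the bench, for all. Origin under the board's middle, on the bench; z up, y along the axis towards the head.
- seat (a point): Where the long roller's middle is to be laid: on the stand's axis, 50 mm above the bench, midway between the cups when the spindle is held back (186 mm between cup faces: 8 mm to spare at each roller end). Fixed to the stand, same axes. Vee rests: 14 mm long, 33 mm wide at the top, rims 52 mm high, centred at y +48 and -36 mm from here. The spindle later pushes the roller 16 mm along +y.
- head_cup (a point): Middle of the mouth of the fixed cup, on the axis 50 mm above the bench. Both cups: 24 mm outside, 14 mm bore, 8 mm deep. Same axes as the stand; the cup opens towards -y.
- spindle (a joint): Sprung spindle with knob, metres: 0 is fully in (stand empty); grows as the knob is pulled out along the stand's -y; stop at 0.044. From about 0.040 the catch drops behind it, and when let go it stays at about 0.039. The spring pulls it in with 5 N at 0, 13 N at the stop. With the long roller held between the cups it stands at 0.008.
- knob_neck (a point): Middle of the pull knob's round neck, on the axis, 50 mm above the bench; moves with the spindle, stand's axes. Neck 14 mm diameter, 38 mm free along y when in; at its -y end the knob's mushroom head (38 mm diameter, 14 mm long), at its +y end the tailstock. Pinch the neck across x from above; the head keeps fingers from slipping off. Pulled out, an 8 mm wide key shows on top of the rod.
- catch (a joint): Rocking catch lever on the tailstock, radians: 0 while its tooth rides on the spindle, -0.17 when the tooth has dropped and holds the spindle back. Pressing the thumb pad down raises it to 0 or a little more (end at 0.12), which lets the spindle go. Takes about 5 N on the pad.
- thumb_pad (a point): Middle of the top of the catch's ribbed black thumb pad, 25 x 26 mm, at the roller end of the tailstock; 77 mm above the bench with the catch at 0, 83 mm with it dropped, 73 mm pressed fully down. Press straight down here. The block beneath is 63 mm high.
- clip_rack: Fixed grey plate 150 x 100 x 10 mm with two places, at x -40 and +40 mm. Each has two pairs of sprung steel clips (12 mm wide, at y -34 and +34 mm, reaching up to 63 mm) that hold a roller by its black sleeve, along y, axis 50 mm above the bench. Origin under the plate's middle on the bench. A roller snaps out straight upward with about 10 N.
- long_roller: The long roller: 170 mm over all; black rubber sleeve in the middle, 20 mm diameter, 120 mm long; steel shaft ends 10 mm diameter, 25 mm long, both alike; about 130 g. Origin on its axis at mid length, y along the axis. Starts in either place of the rack.
- short_roller: The short roller, same build: 124 mm over all, sleeve 20 mm diameter and 84 mm long, shaft ends 10 mm diameter, 20 mm long. Origin on its axis at mid length, y along the axis. In the other place of the rack; it stays there.

How it is judged:
By the outcome, as a careful person would: the job done as asked, in the order asked, and still so for the second after the job is handed in, with the robot touching nothing.
It also fails if it takes over 64 s, if anything falls off the work surface, if the arm or the gripper's body presses on something with over 40 N, if the wrist force passes 120 N, or if a joint passes its speed limit or range.

## Robot

A 7-joint arm with a two-finger parallel gripper is mounted at the origin on a cart in front of the work surface, level with it; the furniture and walls round the work are solid. World frame = base frame: x ahead of the robot, y to its left, z up, the work surface at z = 0. Lengths are in m, angles in degrees, forces in N, time in s.
With the tool pointing down it reaches from about 0.4 to 0.75 m from the base axis. Payload 19.5 kg.
Tool frame: the origin (TCP) lies at the very end of the fingers, on their centre line; the grasp point (between the pads) lies 19 mm behind it; z points along the fingers, y is the line along which they close (so a half turn about z gives the same grasp; the last joint's range is limited). The gripper opens to 85 mm and grips with 20 to 120 N. Pads are 22 mm wide; open, the fingers measure 114 mm over their backs; the gripper's body (76 mm by 85 mm) begins 54 mm behind the grasp point. The pads swing forward as they close: fully open they stand 13 mm farther back than shut.
Start: joints at [72.496, 40.479, -1.581, 85.061, 1.261, 54.483, -4.326], TCP at [0.15, -0.555, 0.231] pointing down, gripper open.
Joint ranges: [-155.06, 155.06], [-18.47, 123.98], [-90, 86.84], [0, 140.48], [-83.41, 263.41], [0, 116], [-161.91, 161.91]. Speed limits (degrees/s): [108.29, 108.29, 147.25, 147.25, 172.46, 172.46, 172.46].

## Interface

Orientations are given as [roll, pitch, yaw] about the fixed x, y, z axes, in that order (R = Rz(yaw) Ry(pitch) Rx(roll)).
In Python, from station import ctrl, vision, finish_job gives the robot as it stands.
- The arm moves only by the tool carry_out, never from a script. Its argument "rows" is a list of rows, each a list of 7 numbers: the gripper command: -1 is fully open, 1 is shut, values between are in proportion, then the shift along the tool's x, y, z in mm, then the turn, a rotation vector about the tool's x, y, z in degrees. In form: [[hand, x, y, z, wx, wy, wz], ...]. A call has 1 to 20 rows; each row shifts and turns the commanded pose from where the row before left it, along the tool's axes as they then stand; what a row does not reach is not made up. A row lasts 1/10 s, in which the tool goes at most 50 mm and 8.59 degrees, less where a joint would pass 70% of its speed; a pose out of reach is approached as far as the arm can. A call is refused whole if a number of a shift passes 50 or a number of a turn 8.59, either way. A call with a gripper value outside its range is refused whole. The fingers move at their own pace and stop on an object; the grip force is fixed at half the most. Time passes only in rows, so rows that do not move let the fingers close. It gives the time, the measured TCP pose, the force, the opening and the grip force at its end, in the units of the state.
- ctrl.get_state(): the state, without advancing time (a new reading comes with each control period).
- vision.read_camera(name): name is "scene" or "top"; returns (picture, depth): 400x640x3 uint8, blue, green, red; 400x640 float32, m along the optical axis (not along the pixel's ray), 0 where there is no reading.
- vision.get_calibration(name): a dict with "K" (3x3 intrinsics, pixels), "k1" (the pictures are not rectified: a ray, as slopes to the right and down, at radius r is drawn at 1 + k1 r^2 times it, then the intrinsics apply), "origin" and "attitude" of the camera in the world. Camera axes: x right, y up, looking along -z (the intrinsics and any distortion apply to the point x, -y, -z); pixel columns grow to the right and rows downward; lengths in m; the calibration is good to about 2 mm. A picture is of the moment at which its call begins. get_calibration takes no time and is no camera call.
- finish_job(): hands the job in; it is judged then, once.
The state is a dict: "time_s": time; "joint_positions": joint angles; "joint_velocities": joint speeds; "joint_torque": joint torques, N m; "ee_pos": TCP position; "eef_rot": TCP orientation; "force": force on the tool from outside, world axes, zero at the start; "torque": the same for the moment, N m; "gripper_width": finger opening in m; "finger_force": force on a finger pad.
Only numpy, scipy, OpenCV 4.12 (cv2) and the standard library are available. Lean on these libraries where they do the work, as an engineer would, in place of code of your own. Each camera call takes 0.05 s, during which the arm holds its last target. There are 200 camera calls.

## Working session

There is one attempt and no reset: what is moved stays moved. The work goes in short steps, Python scripts to look and compute and a tool call to move; the robot and the scene stay as the last step left them, time stands still between calls to the robot, and variables do not carry over. Pictures are saved under pics/ and viewed, at most 10 in all, crops included, and the job is handed in when it is done.

Besides the shell and the picture viewer there is one more tool, called after "Emit:" in YAML: its name, and indented under it one key for each argument. carry_out: Moves the arm, as the interface text tells. Its arguments: {"type":"object","properties":{"rows":{"type":"array","items":{"type":"array","items":{"type":"number"}}}},"required":["rows"]}

```bash
mkdir -p pics; cat > h.py <<'E'
import numpy as np,cv2
from scipy.spatial.transform import Rotation as R
from station import ctrl,vision
def att(c):
    a=np.array(c["attitude"],float)
    return a if a.shape==(3,3) else (R.from_euler('xyz',a,degrees=True).as_matrix() if a.size==3 else R.from_quat(a).as_matrix())
def ray(c,uv):
    K=np.array(c["K"]);uv=np.atleast_2d(np.array(uv,float))
    p=cv2.undistortPoints(uv.reshape(-1,1,2),K,np.array([c["k1"],0,0,0.])).reshape(-1,2)
    return np.c_[p[:,0],-p[:,1],-np.ones(len(p))]@att(c).T   # unit depth
def onz(c,uv,z):
    d=ray(c,uv);o=np.array(c["origin"]);return o+d*((z-o[2])/d[:,2])[:,None]
def cloud(c,depth):
    v,u=np.mgrid[0:400,0:640]
    d=ray(c,np.c_[u.ravel(),v.ravel()]);return (np.array(c["origin"])+d*depth.reshape(-1,1)).reshape(400,640,3)
E
python3 - <<'E'
from h import *
for n in("scene","top"):
    c=vision.get_calibration(n);print(n,c)
    p,d=vision.read_camera(n);cv2.imwrite(f"pics/{n}0.png",p);np.savez(f"{n}0.npz",p=p,d=d)
print(ctrl.get_state())
E
```

```text
scene {'K': array([[502.10534377,   0.        , 313.31395073],
       [  0.        , 502.10534377, 191.95395689],
       [  0.        ,   0.        ,   1.        ]]), 'k1': -0.06512868902649223, 'origin': array([-0.05029851,  0.79412588,  0.79442692]), 'attitude': array([  51.49146589,   -0.46353854, -146.2027168 ])}
top {'K': array([[382.29040633,   0.        , 321.98509895],
       [  0.        , 382.29040633, 202.00622024],
       [  0.        ,   0.        ,   1.        ]]), 'k1': 0.02225781553114936, 'origin': array([0.35337354, 0.05912102, 1.19218244]), 'attitude': array([  5.79443413,  -1.00561003, -88.53581371])}
{'time_s': 0.1, 'joint_positions': array([72.49659797, 40.51020425, -1.58192695, 85.08154828,  1.26311618,
       54.48112968, -4.32540874]), 'joint_velocities': array([-0.02006011, -0.08868963, -0.00151847, -0.14731253, -0.031092  ,
       -0.05276779,  0.00537644]), 'joint_torque': array([ 1.73090983e-03, -8.84303856e+01,  1.23670701e+00, -2.36455250e+01,
        1.70899672e-02,  5.06620738e-03, -2.84545217e-05]), 'ee_pos': array([ 0.14985373, -0.55489129,  0.23087655]), 'eef_rot': array([-1.79944640e+02,  4.00989373e-03,  1.51157563e+01]), 'force': array([-0.33711506,  0.93322331,  0.1769645 ]), 'torque': array([-0.02549819, -0.02422536, -0.00997564]), 'finger_force': 0.0, 'gripper_width': 0.08551437064385498}
```

View pics/top0.png

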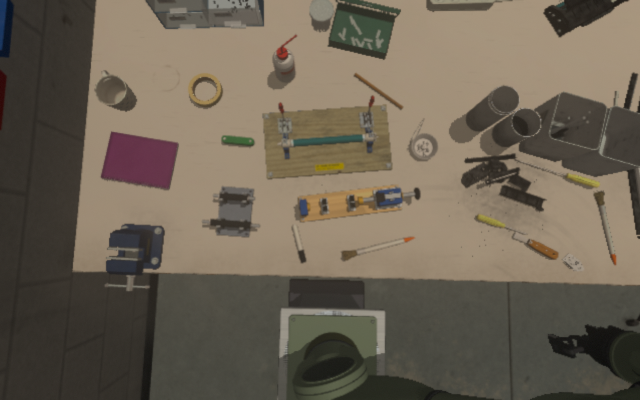

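View pics/scene0.png

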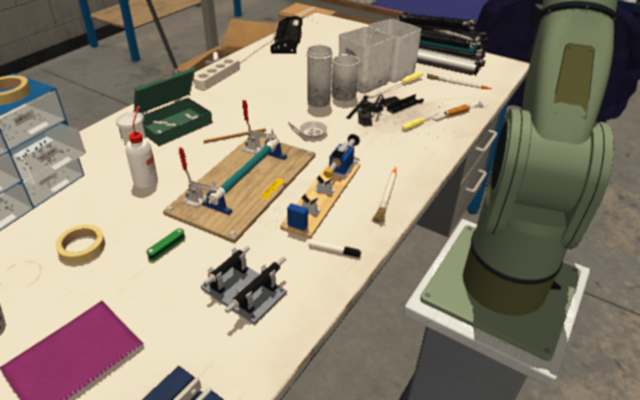

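The top view shows the stand at about (300–420, 185–220), its knob at (417,194). The rack is at about (235,210), with the apparently longer roller in the lower place (row 224, cols 203–258). Next: closer crops plus depth numbers.

```bash
python3 - <<'E'
from h import *
T=np.load("top0.npz");S=np.load("scene0.npz")
a=cv2.resize(T["p"][175:245,190:430],None,fx=3.33,fy=3.33,interpolation=cv2.INTER_CUBIC)[:, :800]
b=cv2.resize(S["p"][125:325,195:375],None,fx=1.7,fy=1.7,interpolation=cv2.INTER_CUBIC)
o=np.zeros((600,800,3),np.uint8);o[:a.shape[0],:a.shape[1]]=a;o[240:240+b.shape[0],:b.shape[1]]=b
cv2.imwrite("pics/c1.png",o)
c=vision.get_calibration("top");X=cloud(c,T["d"])
hsv=cv2.cvtColor(T["p"],cv2.COLOR_BGR2HSV)
roi=np.zeros((400,640),bool);roi[175:235,285:430]=1
def ax(P):
    P=np.array(P);m=P.mean(0);u,s,vt=np.linalg.svd(P-m);return m,vt[0],s
# wood: board top z=12
m=roi&(abs(X[...,2]-.012)<.006)&(hsv[...,1]>90)&(hsv[...,0]<25)
cnt,_=cv2.findContours(m.astype(np.uint8),cv2.RETR_EXTERNAL,cv2.CHAIN_APPROX_NONE)
pts=np.vstack([k for k in cnt if cv2.contourArea(k)>20]).reshape(-1,2).astype(float)
W=onz(c,pts,.012)[:,:2].astype(np.float32);print("board",cv2.minAreaRect(W))
roi=np.zeros((400,640),bool);roi[175:245,190:275]=1
# z map prints
high=roi&(X[...,2]>.035)
n,l,st,ce=cv2.connectedComponentsWithStats(high.astype(np.uint8))
for i in range(1,n):
    if st[i,4]>15:
        P=X[l==i];r=cv2.minAreaRect(P[:,:2].astype(np.float32));print("rack hi",st[i],r,np.median(P[:,2]),P[:,2].max())
m=roi&(X[...,2]>.005)&(X[...,2]<.016)
print("plate",cv2.minAreaRect(X[m][:,:2].astype(np.float32)),m.sum())
roi=np.zeros((400,640),bool);roi[175:235,285:430]=1
high=roi&(X[...,2]>.03)
n,l,st,ce=cv2.connectedComponentsWithStats(high.astype(np.uint8))
for i in range(1,n):
    if st[i,4]>15:
        P=X[l==i];r=cv2.minAreaRect(P[:,:2].astype(np.float32));print("stand hi",st[i],r,np.median(P[:,2]),P[:,2].max())
E
```

```text
board ((0.47352737188339233, -0.04300440847873688), (0.08061229437589645, 0.31561437249183655), 8.66195011138916)
rack hi [213 190  42  14 315] ((0.4386390447616577, 0.206283837556839), (0.3358162045478821, 0.05418356508016586), 69.07780456542969) 0.059287911976229735 1.1921824378094328
rack hi [202 218  58  13 376] ((0.397075891494751, 0.3121333122253418), (0.16890056431293488, 0.030524514615535736), 86.88079071044922) 0.05882079405230767 0.06864834361647087
plate ((0.4442910850048065, 0.3201186954975128), (0.21500961482524872, 0.26195836067199707), 1.826003074645996) 1216
stand hi [357 187  64  20 674] ((0.45532673597335815, -0.08441901206970215), (0.07344323396682739, 0.3443819284439087), 23.346677780151367) 0.0642060921910651 1.1921824378094328
stand hi [349 195   6  14  70] ((0.4738715589046478, -0.046643659472465515), (0.040751151740550995, 0.013841147534549236), 8.413894653320312) 0.0468721642778448 0.054722769378215075
stand hi [321 198   6  15  63] ((0.41579630970954895, 0.04221540316939354), (0.01943754032254219, 0.12787412106990814), 83.48949432373047) 0.047114500387081426 1.1921824378094328
stand hi [298 200  12  16 142] ((0.41203242540359497, 0.08565463125705719), (0.12721911072731018, 0.03188186511397362), 15.461235046386719) 0.06817192210706591 1.1921824378094328
```

View pics/c1.png

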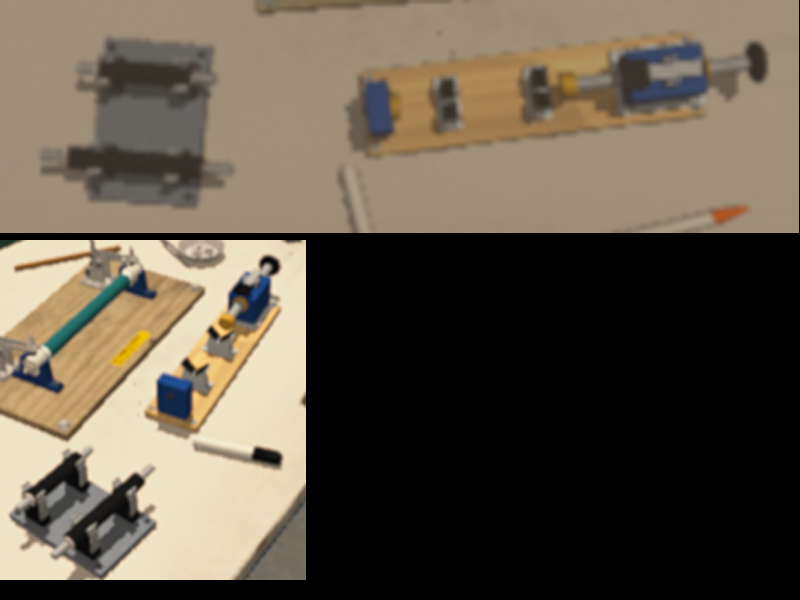

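The crop confirms the layout. The long roller is in the place nearer the robot (shaft ends at top-view px ≈(203,223) and (258,226)). The stand's head is at the left (+y) and its knob at the right (≈(417,194)).

```bash
python3 - <<'E'
from h import *
T=np.load("top0.npz");S=np.load("scene0.npz")
b=np.array([.4735,-.043]);th=np.radians(8.66)
ex=np.array([np.cos(th),np.sin(th)]);ey=np.array([-np.sin(th),np.cos(th)])
for n,A in(("top",T),("scene",S)):
    c=vision.get_calibration(n);X=cloud(c,A["d"]);ok=A["d"].ravel()>0
    P=X.reshape(-1,3)[ok];col=A["p"].reshape(-1,3)[ok]
    q=P[:,:2]-b;sx=q@ex;sy=q@ey
    print(n)
    for y in range(-234,164,6):
        m=(abs(sy*1e3-y)<3)&(abs(sx)<.06)&(P[:,2]>.03)&(P[:,2]<.1)
        if m.sum()>1: print(y,m.sum(),"x %.0f..%.0f mid %.0f z %.0f max %.0f"%(sx[m].min()*1e3,sx[m].max()*1e3,sx[m].mean()*1e3,np.median(P[m,2])*1e3,P[m,2].max()*1e3),col[m].mean(0).astype(int))
    m=(abs(P[:,0]-.43)<.12)&(abs(P[:,1]-.312)<.15)&(P[:,2]>.035)&(P[:,2]<.1)
    for lo,hi in((.34,.435),(.435,.53)):
        k=m&(P[:,0]>lo)&(P[:,0]<hi);print("roller",k.sum(),cv2.minAreaRect(P[k][:,:2].astype(np.float32)),np.median(P[k,2]))
    k=(abs(P[:,0]-.43)<.12)&(abs(P[:,1]-.312)<.08)&(P[:,2]>.006)&(P[:,2]<.014)
    print("plate",k.sum(),cv2.minAreaRect(P[k][:,:2].astype(np.float32)))
    k=(abs(sx)<.1)&(abs(sy)<.25)&(P[:,2]<.005)&(P[:,2]>-.02);print("table z",np.median(P[k,2]))
    k=(abs(sx)<.03)&(abs(sy)<.04)&(P[:,2]<.02)&(P[:,2]>.006);print("board z",np.median(P[k,2]))
E
```

```text
top
-210 5 x -10..11 mid -2 z 65 max 68 [ 89 105 118]
-204 19 x -19..18 mid -2 z 67 max 73 [66 78 89]
-198 42 x -18..19 mid -0 z 62 max 73 [49 59 66]
-192 9 x -5..8 mid 2 z 58 max 62 [ 82  93 101]
-186 11 x -4..8 mid 1 z 57 max 62 [109 122 131]
-180 11 x -8..6 mid -1 z 57 max 63 [101 113 122]
-174 10 x -8..7 mid -0 z 56 max 60 [ 99 112 121]
-168 13 x -7..8 mid 0 z 56 max 61 [104 117 126]
-162 8 x -7..8 mid 0 z 56 max 57 [ 99 114 124]
-156 16 x -10..15 mid 1 z 62 max 69 [ 80 104 121]
-150 28 x -24..24 mid -1 z 65 max 75 [94 88 90]
-144 32 x -24..22 mid -3 z 67 max 79 [103  91  87]
-138 36 x -24..22 mid -2 z 66 max 79 [104  93  91]
-132 32 x -24..24 mid -1 z 66 max 77 [102  89  85]
-126 34 x -25..24 mid -2 z 72 max 77 [101  94  93]
-120 35 x -24..24 mid -1 z 70 max 78 [99 96 97]
-114 35 x -24..23 mid -2 z 66 max 77 [96 91 91]
-108 35 x -24..23 mid 0 z 65 max 77 [102  89  85]
-102 28 x -24..24 mid -2 z 65 max 80 [98 89 87]
-96 36 x -24..25 mid -1 z 76 max 81 [73 65 65]
-90 34 x -24..22 mid -4 z 77 max 81 [61 57 59]
-84 35 x -24..20 mid -3 z 66 max 83 [54 54 57]
-78 25 x -14..10 mid -2 z
[... 3401 characters left out ...]
0]
132 12 x -20..13 mid -5 z 67 max 69 [129 126 135]
138 55 x -23..22 mid -5 z 67 max 71 [124  92  79]
144 43 x -23..23 mid -6 z 67 max 71 [126  71  35]
150 197 x -23..23 mid -2 z 52 max 71 [87 50 27]
156 71 x -21..21 mid 1 z 52 max 69 [75 45 27]
roller 867 ((0.39695674180984497, 0.31169962882995605), (0.17234505712985992, 0.03254410997033119), 88.21338653564453) 0.05584905581107247
roller 629 ((0.4779781103134155, 0.30693984031677246), (0.12562400102615356, 0.03267489746212959), 87.33696746826172) 0.0553189084945086
plate 1658 ((0.4383421242237091, 0.31086990237236023), (0.10271606594324112, 0.15186920762062073), 86.66107940673828)
table z -0.0002801091634160313
board z 0.012376445757944388
```

```bash
cat >> h.py <<'E'
b=np.array([.4735,-.043]);th=np.radians(8.66)
ex=np.array([np.cos(th),np.sin(th)]);ey=np.array([-np.sin(th),np.cos(th)])
def st(x,y,z): return np.r_[b+x/1e3*ex+y/1e3*ey,z/1e3]
def go(pos,yaw):
    s=ctrl.get_state();M=R.from_euler('xyz',s["eef_rot"],degrees=True)
    G=R.from_euler('xyz',[180,0,yaw],degrees=True)
    d=np.array(pos)-s["ee_pos"]
    print("t",s["time_s"],"shift after turning, mm",(G.inv().apply(d)*1e3).round(1),"turn",(M.inv()*G).as_rotvec(degrees=True).round(2),"now-axes",(M.inv().apply(d)*1e3).round(1))
E
python3 -c "
from h import *
print(st(-.5,-173,31));go(st(-.5,-173,120),98.66)"
```

```text
[ 0.49905443 -0.21410295  0.031     ]
t 0.1 shift after turning, mm [284.3 396.5 110.9] turn [-5.000e-02 -4.000e-02 -8.354e+01] now-axes [ 426.  -237.8  111.1]
```

Emit:
carry_out:
  rows:
    - [-1,0,0,0,0,0,-8.35]
    - [-1,0,0,0,0,0,-8.35]
    - [-1,0,0,0,0,0,-8.35]
    - [-1,0,0,0,0,0,-8.35]
    - [-1,0,0,0,0,0,-8.35]
    - [-1,0,0,0,0,0,-8.35]
    - [-1,0,0,0,0,0,-8.35]
    - [-1,0,0,0,0,0,-8.35]
    - [-1,0,0,0,0,0,-8.35]
    - [-1,0,0,0,0,0,-8.35]

```text
time_s: 1.1
ee_pos: [0.1498, -0.555, 0.2311]
eef_rot: [-180.0, -0.0, 99.0]
force: [0.4, 0.6, -0.2]
gripper_width: 0.0856
finger_force: 0.0
```

Emit:
carry_out:
  rows:
    - [-1,19,26.4,4,0,0,0]
    - [-1,19,26.4,4,0,0,0]
    - [-1,19,26.4,4,0,0,0]
    - [-1,19,26.4,4,0,0,0]
    - [-1,19,26.4,4,0,0,0]
    - [-1,19,26.4,8,0,0,0]
    - [-1,19,26.4,8,0,0,0]
    - [-1,19,26.4,8,0,0,0]
    - [-1,19,26.4,8,0,0,0]
    - [-1,19,26.4,8,0,0,0]
    - [-1,19,26.4,8,0,0,0]
    - [-1,19,26.4,8,0,0,0]
    - [-1,19,26.4,8,0,0,0]
    - [-1,19,26.4,8,0,0,0]
    - [-0.3,19,26.4,8,0,0,0]
    - [-0.3,0,0,0,0,0,0]

```text
time_s: 2.7
ee_pos: [0.501, -0.2101, 0.1302]
eef_rot: [180.0, -0.1, 98.9]
force: [0.2, -1.0, 0.6]
gripper_width: 0.0592
finger_force: 0.0
```

```bash
python3 -c "
from h import *
go(st(-.5,-173,31),98.66)
p,d=vision.read_camera('scene');cv2.imwrite('pics/n1.png',cv2.resize(p[60:260,250:450],None,fx=3,fy=3))"
```

```text
t 2.7 shift after turning, mm [-3.7 -2.5 99.2] turn [ 0.03 -0.14  0.24] now-axes [-3.9 -2.6 99.2]
```

View pics/n1.png

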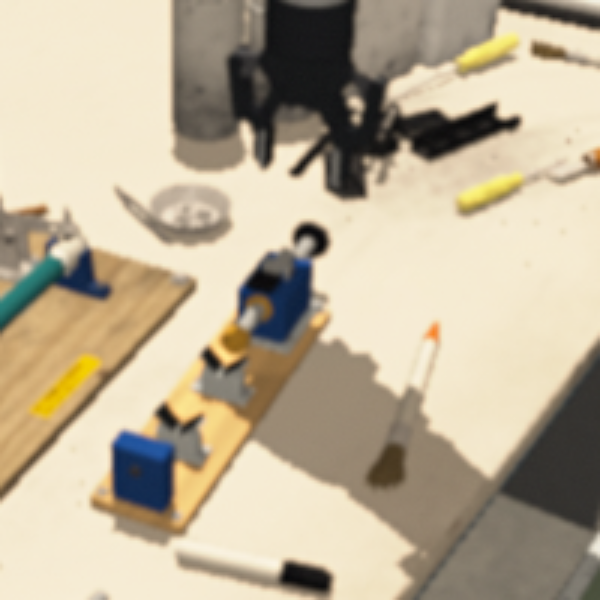

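The gripper (fingers near (300,160)) is open and stands straight above the knob at (310,240), clear of other items. I'll descend and pinch.

Emit:
carry_out:
  rows:
    - [-0.3,-3.7,-2.5,0,0,0,0]
    - [-0.3,0,0,20,0,0,0]
    - [-0.3,0,0,20,0,0,0]
    - [-0.3,0,0,20,0,0,0]
    - [-0.3,0,0,20,0,0,0]
    - [-0.3,0,0,12,0,0,0]
    - [-0.3,0,0,7,0,0,0]
    - [1,0,0,0,0,0,0]
    - [1,0,0,0,0,0,0]
    - [1,0,0,0,0,0,0]
    - [1,0,0,0,0,0,0]
    - [1,0,0,0,0,0,0]

```text
time_s: 3.95
ee_pos: [0.5004, -0.2178, 0.0336]
eef_rot: [179.5, 0.1, 98.7]
force: [17.4, 1.3, -4.8]
gripper_width: 0.0122
finger_force: 58.5
```

Emit:
carry_out:
  rows:
    - [1,0,1.5,0,0,0,0]
    - [1,-4,0,0,0,0,0]
    - [1,-4,0,0,0,0,0]
    - [1,-4,0,0,0,0,0]
    - [1,-4,0,0,0,0,0]
    - [1,-4,0,0,0,0,0]
    - [1,-4,0,0,0,0,0]

```text
time_s: 4.65
ee_pos: [0.5039, -0.2399, 0.0334]
eef_rot: [179.8, -0.1, 98.7]
force: [5.6, 12.1, 2.9]
gripper_width: 0.0119
finger_force: 59.5
```

Emit:
carry_out:
  rows:
    - [1,-4,0,0,0,0,0]
    - [1,-4,0,0,0,0,0]
    - [1,-4,0,0,0,0,0]
    - [1,-4,0,0,0,0,0]
    - [1,-3,0,0,0,0,0]
    - [1,-2,0,0,0,0,0]
    - [1,0,0,0,0,0,0]

```text
time_s: 5.35
ee_pos: [0.507, -0.2604, 0.0334]
eef_rot: [179.8, -0.1, 98.7]
force: [5.9, 13.6, 4.9]
gripper_width: 0.012
finger_force: 59.7
```

Emit:
carry_out:
  rows:
    - [1,-2,0,0,0,0,0]
    - [1,-1,0,0,0,0,0]
    - [1,0,0,0,0,0,0]

```text
time_s: 5.65
ee_pos: [0.5072, -0.2615, 0.0333]
eef_rot: [179.8, -0.2, 98.8]
force: [3.5, 24.0, 8.8]
gripper_width: 0.012
finger_force: 60.1
```

Stop felt (24 N). Easing back onto the catch, then release.

Emit:
carry_out:
  rows:
    - [1,2,0,0,0,0,0]
    - [1,2,0,0,0,0,0]
    - [1,2,0,0,0,0,0]
    - [1,2,0,0,0,0,0]
    - [1,0,0,0,0,0,0]

```text
time_s: 6.15
ee_pos: [0.5064, -0.2563, 0.0334]
eef_rot: [179.7, 0.0, 98.7]
force: [8.0, 6.3, 0.1]
gripper_width: 0.0121
finger_force: 59.3
```

Emit:
carry_out:
  rows:
    - [-0.3,0,0,0,0,0,0]
    - [-0.3,0,0,0,0,0,0]
    - [-0.3,0,0,0,0,0,0]
    - [-0.3,0,0,-20,0,0,0]
    - [-0.3,0,0,-40,0,0,0]
    - [-0.3,0,0,-40,0,0,0]
    - [-0.3,0,0,-30,0,0,0]

```text
time_s: 6.85
ee_pos: [0.5043, -0.2575, 0.1647]
eef_rot: [179.9, 0.0, 98.6]
force: [0.5, -1.0, 0.4]
gripper_width: 0.0554
finger_force: 0.0
```

```bash
cat > prof.py <<'E'
from h import *
p,d=vision.read_camera('scene');c=vision.get_calibration('scene');X=cloud(c,d);ok=d.ravel()>0
P=X.reshape(-1,3)[ok];q=P[:,:2]-b;sx=q@ex*1e3;sy=q@ey*1e3
for y in list(range(-240,-180,6))+list(range(-114,-18,6)):
    m=(abs(sy-y)<3)&(abs(sx)<30)&(P[:,2]>.03)&(P[:,2]<.1)
    if m.sum()>1:print(y,m.sum(),"x %.0f..%.0f zmed %.0f zmax %.0f"%(sx[m].min(),sx[m].max(),np.median(P[m,2])*1e3,P[m,2].max()*1e3))
E
python3 prof.py; python3 -c "
from h import *
go([.397,.312,.14],86.8)"
```

```text
-240 22 x -18..16 zmed 58 zmax 67
-234 67 x -20..15 zmed 54 zmax 68
-228 10 x -11..5 zmed 52 zmax 60
-222 5 x -7..-0 zmed 53 zmax 56
-216 6 x -8..-0 zmed 53 zmax 55
-210 6 x -7..2 zmed 54 zmax 57
-204 8 x -7..4 zmed 53 zmax 55
-198 6 x -6..-1 zmed 53 zmax 58
-192 5 x -8..-5 zmed 51 zmax 56
-186 5 x -6..1 zmed 59 zmax 60
-114 28 x -24..3 zmed 63 zmax 77
-108 14 x -24..-6 zmed 61 zmax 75
-102 22 x -24..9 zmed 61 zmax 81
-96 38 x -23..19 zmed 63 zmax 83
-90 47 x -23..22 zmed 63 zmax 84
-84 107 x -24..22 zmed 56 zmax 85
-78 54 x -22..17 zmed 62 zmax 86
-72 21 x -12..8 zmed 55 zmax 86
-66 36 x -11..11 zmed 51 zmax 63
-60 17 x -11..9 zmed 47 zmax 61
t 6.9 shift after turning, mm [ 563.1 -140.3   28.6] turn [ 0.31  0.15 11.79] now-axes [579.9 -22.5  26.6]
```

Emit:
carry_out:
  rows:
    - [-0.3,0,0,0,0,0,5.9]
    - [-0.3,0,0,0,0,0,5.9]
    - [-0.3,33.1,-8.3,0,0,0,0]
    - [-0.3,33.1,-8.3,0,0,0,0]
    - [-0.3,33.1,-8.3,0,0,0,0]
    - [-0.3,33.1,-8.3,0,0,0,0]
    - [-0.3,33.1,-8.3,0,0,0,0]
    - [-0.3,33.1,-8.3,0,0,0,0]
    - [-0.3,33.1,-8.3,0,0,0,0]
    - [-0.3,33.1,-8.3,0,0,0,0]
    - [-0.3,33.1,-8.3,0,0,0,0]
    - [-0.3,33.1,-8.3,0,0,0,0]
    - [-0.3,33.1,-8.3,0,0,0,0]
    - [-0.3,33.1,-8.3,0,0,0,0]
    - [-0.3,33.1,-8.3,0,0,0,0]
    - [-0.3,33.1,-8.3,0,0,0,0]
    - [-0.3,33.1,-8.3,0,0,0,0]
    - [-0.3,33.1,-8.3,0,0,0,0]
    - [-0.3,33.1,-8.3,0,0,0,0]
    - [-0.3,0,0,0,0,0,0]

```text
time_s: 8.9
ee_pos: [0.3932, 0.3164, 0.1623]
eef_rot: [-180.0, -0.1, 87.1]
force: [0.7, -0.5, -0.3]
gripper_width: 0.0558
finger_force: 0.0
```

```bash
python3 -c "
from h import *
go([.397,.312,.031],86.8)
p,d=vision.read_camera('scene');cv2.imwrite('pics/n2.png',cv2.resize(p[170:330,170:330],None,fx=3.7,fy=3.7))"
```

```text
t 8.9 shift after turning, mm [ -4.2   4.1 131.3] turn [-0.03 -0.13  0.29] now-axes [ -4.5   4.1 131.3]
```

View pics/n2.png

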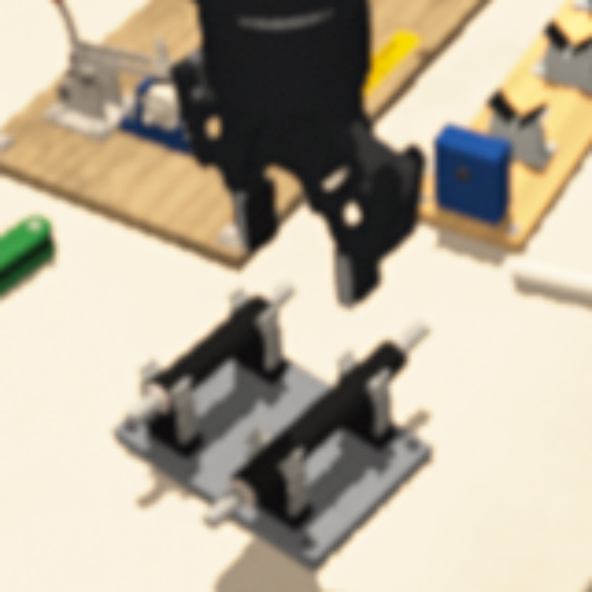

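The open fingers are above the nearer roller ((330,430)), across it, with room to both sides and to the short roller.

Emit:
carry_out:
  rows:
    - [-0.3,-4.2,4.1,20,0,0,0.2]
    - [-0.3,0,0,25,0,0,0]
    - [-0.3,0,0,25,0,0,0]
    - [-0.3,0,0,0,0,0,0]
    - [-0.3,0,0,0,0,0,0]

```text
time_s: 9.45
ee_pos: [0.3988, 0.3073, 0.0929]
eef_rot: [-180.0, 0.0, 86.6]
force: [-0.0, 0.2, 0.6]
gripper_width: 0.0555
finger_force: 0.0
```

```bash
python3 -c "
from h import *
go([.397,.312,.031],86.8)"
```

```text
t 9.45 shift after turning, mm [ 4.6 -2.1 61.9] turn [-0.01  0.03 -0.23] now-axes [ 4.6 -2.1 61.9]
```

Emit:
carry_out:
  rows:
    - [-0.3,4.6,-2.1,0,0,0,0]
    - [-0.3,0,0,20,0,0,0]
    - [-0.3,0,0,20,0,0,0]
    - [-0.3,0,0,14,0,0,0]
    - [-0.3,0,0,7,0,0,0]
    - [-0.3,0,0,0,0,0,0]
    - [0.2,0,0,0,0,0,0]
    - [1,0,0,0,0,0,0]
    - [1,0,0,0,0,0,0]
    - [1,0,0,0,0,0,0]
    - [1,0,0,0,0,0,0]
    - [1,0,0,0,0,0,0]

```text
time_s: 10.65
ee_pos: [0.3973, 0.3129, 0.0322]
eef_rot: [179.9, -0.1, 86.6]
force: [-0.2, -1.1, 9.1]
gripper_width: 0.0182
finger_force: 58.2
```

Gripped at 18 mm, centred. Pull straight up.

Emit:
carry_out:
  rows:
    - [1,0,0,-4,0,0,0]
    - [1,0,0,-4,0,0,0]
    - [1,0,0,-4,0,0,0]
    - [1,0,0,-4,0,0,0]
    - [1,0,0,-6,0,0,0]
    - [1,0,0,-10,0,0,0]
    - [1,0,0,-20,0,0,0]
    - [1,0,0,-30,0,0,0]
    - [1,0,0,-30,0,0,0]
    - [1,0,0,-20,0,0,0]
    - [1,0,0,0,0,0,0]
    - [1,0,0,0,0,0,0]

```text
time_s: 11.85
ee_pos: [0.3966, 0.3125, 0.1635]
eef_rot: [180.0, -0.0, 86.6]
force: [-1.0, 0.7, -1.1]
gripper_width: 0.0184
finger_force: 60.4
```

```bash
python3 - <<'E'
from h import *
s=ctrl.get_state();t=s["ee_pos"];print(t,s["eef_rot"],s["gripper_width"],s["force"])
for n in("scene","top"):
    p,d=vision.read_camera(n);c=vision.get_calibration(n);X=cloud(c,d);P=X.reshape(-1,3)[d.ravel()>0]
    yw=np.radians(s["eef_rot"][2]);a=np.array([np.cos(yw),np.sin(yw)]);l=np.array([np.sin(yw),-np.cos(yw)])
    q=P[:,:2]-t[:2];u=q@a*1e3;v=q@l*1e3;z=(P[:,2]-t[2])*1e3
    for y in range(-99,100,9):
        m=(abs(u-y)<4.5)&(abs(v)<14)&(z>5)&(z<34)
        if m.sum()>1:print(n,y,m.sum(),"v %.1f..%.1f z %.0f..%.0f"%(v[m].min(),v[m].max(),z[m].min(),z[m].max()))
    m=(abs(v)<14)&(z>8)&(z<32)&(abs(u)<110);print("u range",np.percentile(u[m],[0,1,99,100]))
    if n=="scene":cv2.imwrite("pics/n3.png",cv2.resize(p[120:320,150:350],None,fx=3,fy=3))
go(np.r_[st(-.5,32.5,120)],98.66)
E
```

```text
[0.39659015 0.31252121 0.16349009] [ 1.79996888e+02 -1.37736218e-02  8.66157193e+01] 0.018369114457858514 [-0.99196727  0.67172263 -1.10633776]
scene -90 4 v -4.6..0.7 z 19..23
scene -81 15 v -5.0..4.5 z 15..24
scene -9 3 v 8.1..9.7 z 26..34
scene 0 32 v 0.1..10.5 z 22..34
scene 9 82 v -13.9..13.9 z 6..34
scene 18 52 v -10.3..6.0 z 12..29
scene 27 49 v -10.8..8.8 z 13..29
scene 36 52 v -11.1..8.0 z 12..29
scene 45 60 v -10.8..7.8 z 12..28
scene 54 59 v -11.9..5.9 z 6..28
scene 63 47 v -9.2..8.5 z 11..28
scene 72 31 v -6.4..2.9 z 13..24
scene 81 32 v -6.2..4.5 z 13..23
u range [-87.78257385 -85.02775506  83.00925789  84.02386695]
top -81 13 v -4.5..3.5 z 20..25
top -72 13 v -5.3..3.3 z 20..27
top -63 23 v -8.8..7.1 z 15..30
top -54 23 v -11.2..6.9 z 19..34
top -45 24 v -10.0..6.3 z 21..30
top -36 30 v -10.8..8.4 z 16..29
top -27 27 v -11.4..7.2 z 16..31
top -18 14 v -9.8..6.3 z 23..30
top -9 2 v -12.5..13.9 z 13..14
u range [-84.47608289 -84.01207404 -13.13272506  -9.96433329]
t 11.95 shift after turning, mm [-330.4   22.2   42.6] turn [ -0.06   0.04 -12.05] now-axes [-318.4   90.7   42.8]
```

View pics/n3.png

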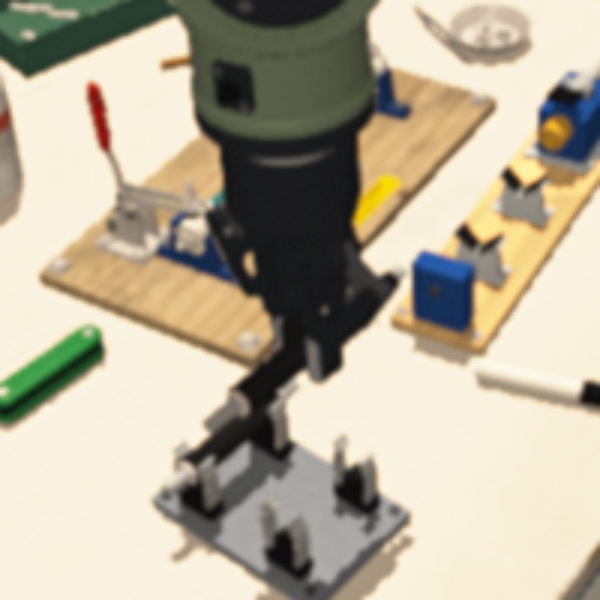

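The roller is out of its clips, level and centred in the grip (crop: ends ≈(235,405) and (405,268)), and the short one is still clipped. Moving over the stand.

Emit:
carry_out:
  rows:
    - [1,0,0,0,0,0,-6]
    - [1,0,0,0,0,0,-6]
    - [1,-15,1.7,0,0,0,0]
    - [1,-27,1.7,0,0,0,0]
    - [1,-27,1.7,0,0,0,0]
    - [1,-27,1.7,0,0,0,0]
    - [1,-27,1.7,0,0,0,0]
    - [1,-27,1.7,0,0,0,0]
    - [1,-27,1.7,0,0,0,0]
    - [1,-27,1.7,0,0,0,0]
    - [1,-27,1.7,0,0,0,0]
    - [1,-27,1.7,0,0,0,0]
    - [1,-27,1.7,0,0,0,0]
    - [1,-27,1.7,0,0,0,0]
    - [1,-18,1.7,10,0,0,0]
    - [1,0,0,10,0,0,0]
    - [1,0,0,10,0,0,0]
    - [1,0,0,10,0,0,0]
    - [1,0,0,0,0,0,0]
    - [1,0,0,0,0,0,0]

```text
time_s: 13.95
ee_pos: [0.4679, -0.0098, 0.1232]
eef_rot: [-180.0, -0.0, 98.7]
force: [0.1, -0.8, -0.8]
gripper_width: 0.0184
finger_force: 60.4
```

```bash
python3 - <<'E'
from h import *
go(st(-.5,32.5,31),98.66);s=ctrl.get_state();print(s["ee_pos"])
z0=s["ee_pos"][2]
for n in("scene","top"):
    p,d=vision.read_camera(n);c=vision.get_calibration(n);X=cloud(c,d);P=X.reshape(-1,3)[d.ravel()>0]
    q=P[:,:2]-b;sx=q@ex*1e3;sy=q@ey*1e3;z=P[:,2]*1e3
    for y in range(-54,120,12):
        m=(abs(sy-y)<6)&(abs(sx)<15)&(abs(z-z0*1e3-19)<12)
        if m.sum()>3:print(n,y,m.sum(),"x %.1f..%.1f z %.0f..%.0f"%(sx[m].min(),sx[m].max(),z[m].min(),z[m].max()))
    m=(abs(sx)<14)&(abs(z-z0*1e3-19)<11)&(abs(sy-32)<110);print("y range",np.percentile(sy[m],[0,1,99,100]))
    if n=="scene":cv2.imwrite("pics/n4.png",cv2.resize(p[100:260,260:420],None,fx=3.7,fy=3.7))
E
```

```text
t 13.95 shift after turning, mm [-1.2  0.1 92.2] turn [-0.03 -0.01  0.  ] now-axes [-1.2  0.1 92.2]
[ 0.46787958 -0.00979107  0.12321578]
scene -54 4 x -4.7..-1.4 z 138..144
scene -42 8 x -6.3..0.7 z 142..146
scene -30 7 x -8.3..-1.4 z 144..150
scene -18 6 x -10.4..-5.4 z 145..149
scene 30 20 x -4.0..9.7 z 144..153
scene 42 59 x -14.7..13.5 z 130..154
scene 54 30 x -11.2..7.1 z 139..151
scene 66 33 x -11.5..6.1 z 138..151
scene 78 31 x -10.9..4.7 z 135..152
scene 90 54 x -11.1..9.4 z 131..152
scene 102 17 x -6.3..3.7 z 140..147
scene 114 23 x -6.7..3.6 z 138..147
y range [-52.01480441 -48.57483529 117.4527133  117.89867177]
top 78 18 x -11.7..7.4 z 143..153
top 90 26 x -11.4..5.9 z 144..154
top 102 18 x -7.2..2.2 z 141..150
top 114 13 x -5.6..3.0 z 140..149
y range [ 74.98582633  76.27019888 118.27755394 118.51554632]
```

View pics/n4.png

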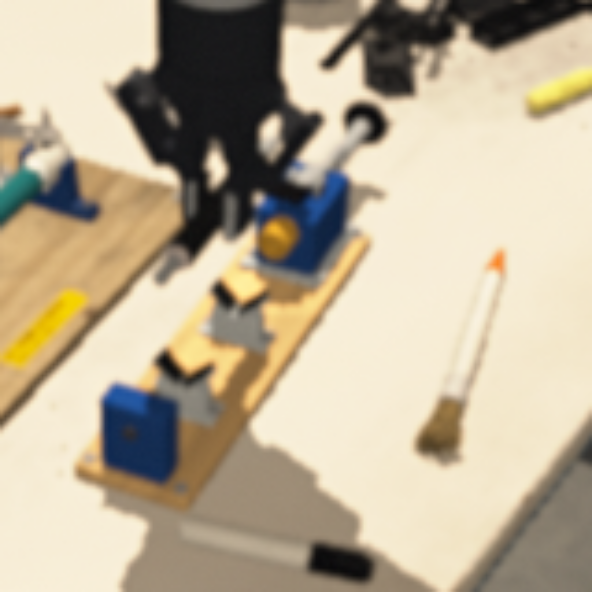

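The long roller hangs over the rests in line with the stand's axis, ends within 1 mm of where they should be; the catch is dropped and the knob out. Lowering.

Emit:
carry_out:
  rows:
    - [1,-1,0,0,0,0,0]
    - [1,0,0,15,0,0,0]
    - [1,0,0,15,0,0,0]
    - [1,0,0,15,0,0,0]
    - [1,0,0,15,0,0,0]
    - [1,0,0,10,0,0,0]
    - [1,0,0,8,0,0,0]
    - [1,0,0,5,0,0,0]
    - [1,0,0,4,0,0,0]
    - [1,0,0,3,0,0,0]
    - [1,0,0,0,0,0,0]
    - [1,0,0,0,0,0,0]

```text
time_s: 15.25
ee_pos: [0.4685, -0.0113, 0.0335]
eef_rot: [180.0, -0.0, 98.6]
force: [2.7, 0.6, -1.4]
gripper_width: 0.0182
finger_force: 60.5
```

Emit:
carry_out:
  rows:
    - [1,0,0,1,0,0,0]
    - [1,0,0,1,0,0,0]
    - [1,0,0,0,0,0,0]

```text
time_s: 15.55
ee_pos: [0.4695, -0.0111, 0.0322]
eef_rot: [179.8, -0.0, 98.6]
force: [4.7, 0.7, 15.8]
gripper_width: 0.0183
finger_force: 62.5
```

Emit:
carry_out:
  rows:
    - [1,0,0.5,-1,0,0,0]
    - [0.2,0,0,0,0,0,0]
    - [-0.3,0,0,0,0,0,0]
    - [-0.3,0,0,0,0,0,0]
    - [-0.3,0,0,0,0,0,0]
    - [-0.3,0,0,-10,0,0,0]
    - [-0.3,0,0,-25,0,0,0]
    - [-0.3,0,0,-35,0,0,0]
    - [-0.3,0,0,-35,0,0,0]
    - [-0.3,0,0,0,0,0,0]

```text
time_s: 16.55
ee_pos: [0.4699, -0.0114, 0.1414]
eef_rot: [179.7, 0.0, 98.6]
force: [0.5, -0.8, -0.8]
gripper_width: 0.0557
finger_force: 0.0
```

```bash
cat > chk.py <<'E'
from h import *
for n in("scene","top"):
    p,d=vision.read_camera(n);c=vision.get_calibration(n);X=cloud(c,d);P=X.reshape(-1,3)[d.ravel()>0];col=p.reshape(-1,3)[d.ravel()>0]
    q=P[:,:2]-b;sx=q@ex*1e3;sy=q@ey*1e3;z=P[:,2]*1e3
    for y in range(-120,132,6):
        m=(abs(sy-y)<3)&(abs(sx)<15)&(z>43)&(z<95)
        if m.sum()>1:print(n,y,m.sum(),"x %.0f..%.0f z %.0f..%.0f"%(sx[m].min(),sx[m].max(),z[m].min(),z[m].max()),col[m].mean(0).astype(int))
    m=(z>72)&(z<95)&(abs(sx)<22)&(sy<-55)&(sy>-105)&(col.max(1)<110);print("pad",cv2.minAreaRect(np.c_[sx,sy][m].astype(np.float32)) if m.sum()>3 else 0,m.sum())
    if n=="scene":
        import sys;cv2.imwrite(sys.argv[1],cv2.resize(p[100:260,260:420],None,fx=3.7,fy=3.7))
E
python3 chk.py pics/n5.png
```

```text
scene -120 18 x -14..12 z 60..75 [140 141 144]
scene -114 15 x -15..13 z 61..75 [131 129 129]
scene -108 8 x -13..3 z 61..78 [128 103  87]
scene -102 5 x -14..4 z 62..81 [131  97  75]
scene -96 21 x -14..10 z 61..84 [80 60 47]
scene -90 25 x -14..11 z 56..84 [69 46 32]
scene -84 45 x -15..15 z 44..85 [65 52 50]
scene -78 27 x -13..8 z 47..85 [34 49 63]
scene -72 21 x -12..10 z 43..63 [ 37 110 156]
scene -66 22 x -12..10 z 45..62 [ 40 132 184]
scene -60 15 x -11..9 z 45..60 [ 42 114 159]
scene -54 4 x -4..4 z 51..54 [111 140 162]
scene -48 7 x -5..2 z 51..54 [145 161 173]
scene -42 4 x -5..4 z 51..54 [144 151 157]
scene -36 4 x -4..-2 z 51..57 [145 157 166]
scene -30 8 x -9..5 z 50..59 [ 96 108 117]
scene -24 10 x -8..3 z 45..61 [64 75 85]
scene -18 11 x -10..7 z 52..62 [44 57 68]
scene -12 18 x -13..14 z 47..60 [48 73 93]
scene -6 18 x -12..14 z 46..60 [36 50 62]
scene 0 19 x -13..15 z 45..60 [31 37 43]
scene 6 12 x -9..6 z 53..60 [26 29 32]
scene 12 16 x -10..8 z 48..61 [26 28 29]
scene 18 13 x -9..6 z 48..60 [31 33 35]
scene 24 16 x -9..7 z 47..61 [38 47 54]
scene 30 14 x -9..10 z 
[... 457 characters left out ...]
59 [105 116 128]
scene 102 8 x -5..5 z 48..56 [106 116 124]
scene 108 8 x -4..1 z 48..56 [120 129 136]
scene 114 5 x -4..2 z 52..56 [103 114 121]
scene 126 3 x -3..8 z 61..64 [113 142 169]
pad ((-5.658317565917969, -87.06328582763672), (18.54324722290039, 20.551725387573242), 8.989617347717285) 37
top 66 5 x -9..-0 z 59..64 [33 43 49]
top 72 15 x -10..14 z 51..61 [33 41 46]
top 78 19 x -13..15 z 49..64 [32 39 44]
top 84 17 x -12..12 z 49..64 [34 42 47]
top 90 13 x -9..6 z 55..63 [52 64 74]
top 96 8 x -5..6 z 51..59 [66 81 91]
top 102 6 x -4..2 z 56..59 [70 83 92]
top 108 6 x -3..3 z 52..58 [76 88 96]
top 114 7 x -5..4 z 49..56 [ 77 102 122]
top 126 11 x -10..11 z 49..68 [ 43  88 117]
pad 0 0
```

View pics/n5.png

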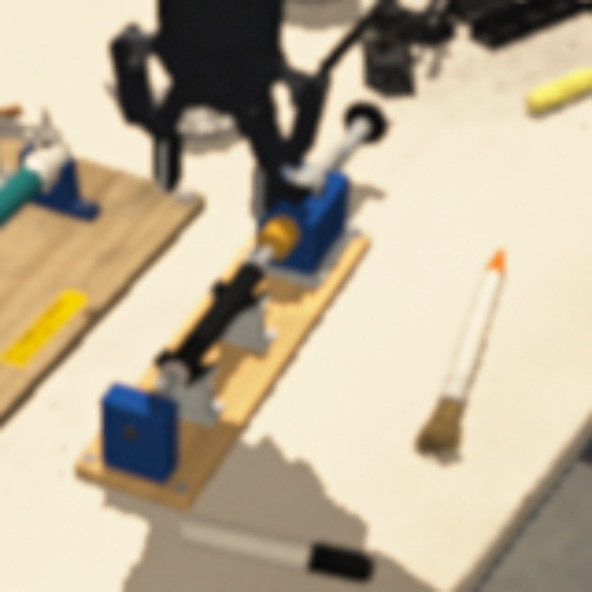

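The roller lies level in both vees, shaft ends facing the cups (≈(265,258) and (172,375)). Now close the fingers and go above the thumb pad.

```bash
python3 -c "
from h import *
go(st(-.5,-87,95),98.66)"
```

```text
t 16.65 shift after turning, mm [-118.9   -0.7   43.3] turn [ 0.09  0.01 -0.06] now-axes [-118.9   -0.6   43.3]
```

Emit:
carry_out:
  rows:
    - [1,-20,0,0,0,0,0]
    - [1,-25,0,0,0,0,0]
    - [1,-25,0,0,0,0,0]
    - [1,-25,0,0,0,0,0]
    - [1,-23,-0.7,0,0,0,0]
    - [1,0,0,10,0,0,0]
    - [1,0,0,15,0,0,0]
    - [1,0,0,13,0,0,0]
    - [1,0,0,0,0,0,0]
    - [1,0,0,0,0,0,0]
    - [1,0,0,0,0,0,0]

```text
time_s: 17.75
ee_pos: [0.4858, -0.1278, 0.0997]
eef_rot: [180.0, -0.0, 98.6]
force: [-0.5, -0.8, -0.1]
gripper_width: 0.0001
finger_force: 0.0
```

```bash
python3 -c "
from h import *
go(st(-.5,-87,76),98.66)
p,d=vision.read_camera('scene');cv2.imwrite('pics/n6.png',cv2.resize(p[110:190,310:390],None,fx=7,fy=7))"
```

```text
t 17.75 shift after turning, mm [-1.4  0.1 23.7] turn [ 0.01 -0.   -0.03] now-axes [-1.4  0.1 23.7]
```

View pics/n6.png

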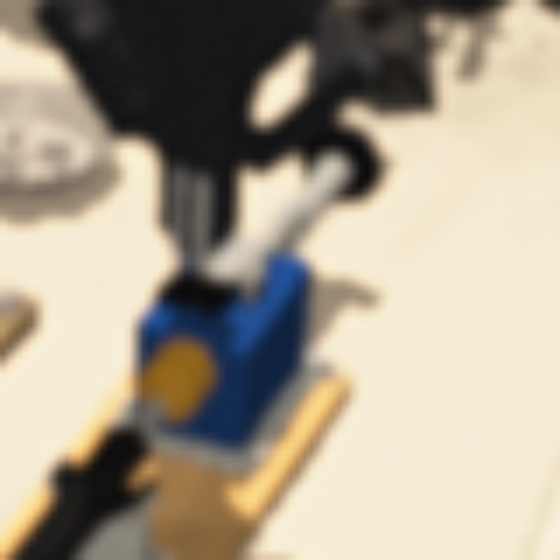

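The closed fingertips (≈(195,245)) stand just above the black pad (≈(195,285)). Pressing down.

Emit:
carry_out:
  rows:
    - [1,0,0,8,0,0,0]
    - [1,0,0,5,0,0,0]
    - [1,0,0,3,0,0,0]
    - [1,0,0,2,0,0,0]
    - [1,0,0,2,0,0,0]
    - [1,0,0,2,0,0,0]
    - [1,0,0,1,0,0,0]
    - [1,0,0,0,0,0,0]

```text
time_s: 18.6
ee_pos: [0.4857, -0.1279, 0.0761]
eef_rot: [-180.0, -0.0, 98.6]
force: [-0.3, 3.0, 2.2]
gripper_width: -0.0003
finger_force: 1.2
```

```bash
python3 prof.py | head -30; python3 chk.py pics/x.png | grep scene | awk '$2<-15 || $2>90'
```

```text
-216 2 x -14..-14 zmed 56 zmax 58
-210 17 x -20..-3 zmed 53 zmax 63
-204 24 x -16..-2 zmed 50 zmax 59
-198 10 x -10..0 zmed 51 zmax 64
-192 6 x -8..-1 zmed 53 zmax 55
-186 5 x -8..-3 zmed 51 zmax 56
-114 23 x -23..-6 zmed 63 zmax 75
-108 18 x -24..21 zmed 59 zmax 65
-102 17 x -24..-10 zmed 62 zmax 76
-96 21 x -24..21 zmed 61 zmax 86
-90 35 x -24..23 zmed 60 zmax 99
-84 125 x -23..22 zmed 55 zmax 98
-78 100 x -24..19 zmed 78 zmax 100
-72 23 x -13..9 zmed 74 zmax 98
-66 12 x -8..5 zmed 56 zmax 58
-60 5 x -6..6 zmed 56 zmax 58
-54 8 x -7..3 zmed 55 zmax 57
-48 3 x -10..-2 zmed 56 zmax 57
-42 13 x -10..6 zmed 60 zmax 63
-36 25 x -11..10 zmed 56 zmax 62
-30 25 x -9..10 zmed 55 zmax 62
-24 8 x -4..3 zmed 54 zmax 58
scene -120 13 x -15..-5 z 62..74 [111 110 111]
scene -114 8 x -13..-7 z 60..73 [107  97  93]
scene -108 3 x -14..-10 z 63..64 [123  70  39]
scene -102 3 x -13..-9 z 61..64 [126  68  30]
scene -96 8 x -15..-9 z 58..94 [94 64 46]
scene -90 11 x -14..15 z 61..93 [58 42 33]
scene -84 57 x -15..15 z 43..92 [60 56 58]
scene -78 77 x -15..12 z 45..95 [60 71 80]
scene -72 23 x -11..9 z 48..94 [68 77 84]
scene -66 7 x -6..7 z 49..56 [89 93 98]
scene -60 8 x -8..2 z 50..58 [ 93 100 104]
scene -54 9 x -6..2 z 50..58 [ 91 101 108]
scene -48 2 x -4..0 z 55..59 [ 77  99 116]
scene -42 12 x -11..7 z 47..62 [ 63 101 132]
scene -36 29 x -12..11 z 48..64 [ 41 102 141]
scene -30 21 x -10..9 z 44..61 [ 51 107 143]
scene -24 8 x -4..4 z 50..59 [ 79  95 107]
scene 96 15 x -10..4 z 46..61 [23 24 26]
scene 102 21 x -9..7 z 47..62 [52 59 67]
scene 108 27 x -8..9 z 47..59 [117 135 154]
scene 114 4 x -3..3 z 51..54 [150 163 174]
scene 126 2 x -3..-0 z 61..61 [139 165 187]
```

The spindle is at ≈0.008 and the roller has moved +16 mm as it should. Backing off, then a last look.

Emit:
carry_out:
  rows:
    - [1,0,0,-10,0,0,0]
    - [1,0,0,-30,0,0,0]
    - [1,0,0,-40,0,0,0]
    - [1,0,0,-40,0,0,0]
    - [1,0,0,0,0,0,0]
    - [1,0,0,0,0,0,0]

```text
time_s: 19.35
ee_pos: [0.4857, -0.1284, 0.1973]
eef_rot: [179.9, 0.0, 98.6]
force: [0.1, -0.4, -0.1]
gripper_width: 0.0002
finger_force: 0.0
```

```bash
python3 -c "
from h import *
p,d=vision.read_camera('scene');cv2.imwrite('pics/n7.png',cv2.resize(p[120:320,190:390],None,fx=3,fy=3))"
```

```text
(no output)
```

View pics/n7.png

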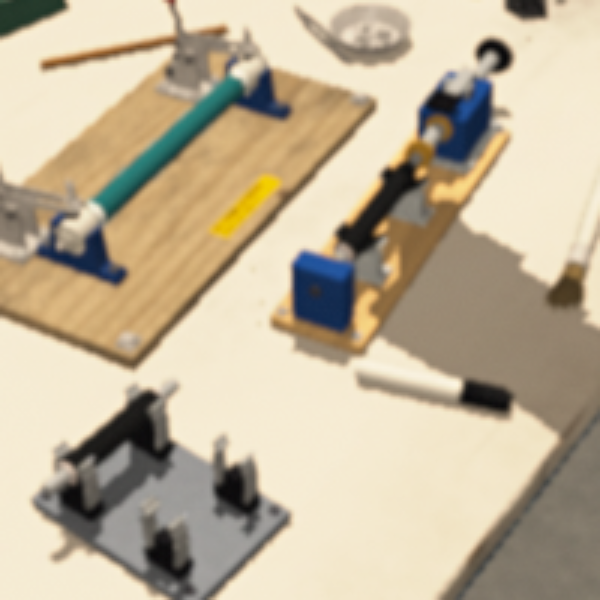

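The roller sits between both cups (≈(418,155) and (340,250)), the short roller is still in its clips (≈(115,430)), and the arm is clear.

```bash
python3 -c "
from station import finish_job
print(finish_job())"
```

```text
the job is handed in; nothing more can be done
None
```

The long roller is held between the stand's cups with the spindle sprung in, the short roller is still in its clips, and the job was handed in at about 19 s with the arm clear; no verdict was returned.

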